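# Nest the mixing bowls and hold the drying cabinet's door wide open

## Robot

A 6-joint arm with a two-finger parallel gripper is mounted at the origin on a cart in front of the work surface, level with it; the furniture and walls round the work are solid. World frame = base frame: x ahead of the robot, y to its left, z up, the work surface at z = 0. Lengths are in m, angles in rad, forces in N, time in s.
With the tool pointing down it reaches from about 0.275 to 0.825 m from the base axis. Payload 4.9 kg.
Tool frame: the origin (TCP) lies on the centre line of the jaws, within the pads' length; the fingertips stand 17 mm ahead of it and the grasp point (between the pads) lies 2 mm behind it (ctrl.tcp_to_tips is the distance from the TCP to the fingertips, in m); z points along the fingers, y is the line along which they close (so a half turn about z gives the same grasp; the last joint's range is limited). The gripper opens to 85 mm and grips with 20 to 120 N. Pads are 22 mm wide; open, the fingers measure 114 mm over their backs; the gripper's body (76 mm by 85 mm) begins 54 mm behind the grasp point. The pads swing forward as they close: fully open they stand 13 mm farther back than shut.
Start: joints at [1.198, 0.326, -0.193, 1.052, 0, 1.437], TCP at [0.13, 0.534, 0.248] pointing down, gripper open.
Joint ranges: [-2.65, 2.65], [-0.97, 1.79], [-1.3, 1.35], [-1.93, 2.1], [-1.47, 1.37], [-3.14, 3.14]. Speed limits (rad/s): [2.57, 2.57, 3.14, 3.14, 3.14, 3.14].

## Interface

Orientations are given as a rotation vector (axis times angle).
In Python, from cell import ctrl gives the robot as it stands. Calls block until the motion is done:
- ctrl.movep(position, orientation): joint-space move of the TCP to a pose.
- ctrl.move_l(position, velocity=0.15, rot=None, until_force=None): straight line of the TCP; rot=None keeps the orientation; velocity is the mean speed in m/s. With until_force (N) it stops when the force on the tool has changed by that much, and returns True; else False.
- ctrl.set_joints(angles): joint-space move.
- ctrl.let_go() and ctrl.grab(newtons=None): open the fingers fully, or close them until they stop; newtons is the grip in N (None keeps the last).
- ctrl.sleep(seconds).
- ctrl.ik(position, orientation): joint angles nearest the present ones, or None.
- ctrl.grab_frame(name): name is "scene" or "top"; returns a dict with "img" (400x640x3 uint8, red, green, blue), "fx", "fy", "cx", "cy" (pixels), "k1" (the pictures are not rectified: a ray, as slopes to the right and down, at radius r is drawn at 1 + k1 r^2 times it, then the intrinsics apply), "cam_to_world" (4x4, takes a point from camera to world coordinates). Camera axes: x right, y down, z forward; pixel columns grow to the right and rows downward; lengths in m; the calibration is good to about 2 mm. A picture is of the moment at which its call begins. There is no depth.
A pose or a line that the arm cannot do raises ctrl.MotionError and nothing moves.
- ctrl.sign_off(): hands the job in; it is judged then, once.
Readings, each from a call of its own:
- ctrl.read_clock(): time.
- ctrl.read_q(): joint angles.
- ctrl.read_joint_velocities(): joint speeds.
- ctrl.read_tau(): joint torques, N m.
- ctrl.read_position(): TCP position.
- ctrl.read_eef_rot(): TCP orientation.
- ctrl.read_contact_force(): force on the tool from outside, world axes, zero at the start.
- ctrl.read_wrist_torque(): the same for the moment, N m.
- ctrl.read_finger_gap(): opening from 0.0 (shut) to 1.0 (fully open).
- ctrl.read_grasp_force(): force on a finger pad.
Only numpy, scipy, OpenCV 4.12 (cv2) and the standard library are available. Lean on these libraries where they do the work, as an engineer would, in place of code of your own. Each camera call takes 0.05 s, during which the arm holds its last target. There are 200 camera calls.

## Task

The blue mixing bowl stands in the swing of the small drying cabinet's door: set it upright into the green bowl at the front of the counter, nested down to its seat, and let go of it. Then squeeze the red catch on the cabinet's top, so that the door springs to its narrow vent gap, and after it the yellow catch, which frees the door; swing the door past the click of its detent until it stands about square to the cabinet's front. The door is sprung and comes back by itself, so finish while still holding it wide, ready for a colleague to load the bowls; the door must not hit a bowl, and the plaster model, the steel tin in front of the cabinet and the red-capped jar beside it stay where they are.

Things in the scene. Friction and masses are not known exactly. Their poses are not given: they have to be found in the camera images.
- cabinet: Small cream steel drying cabinet, fixed to the counter, 210 wide, 165 deep, top 150 above the counter; windowed door in front, two squeeze catches on top near the front edge. Origin: middle of the lower edge of its front face, at counter height; x points into the cabinet, y to the left as one faces its front (hinge side), z up.
- main_catch (a point): Red catch near the door's free edge: two upright red paddles (24 deep along the cabinet's x, 6 thick, 161 to 198 above the counter) beside a fixed steel block (9 wide, top at 184). Point midway between them, 180 above the counter, 14 behind the front face; axes as the cabinet's. The paddles' outer faces are 44 apart along y; below 161 lie steel bolts and lugs. Squeeze both from above.
- main_left (a joint): Travel of the red paddle nearer the hinge, m: 0 out, 0.010 fully in. Sprung: 3 N to start it, 6 N fully in. Its bolt holds the door till it is about 5 mm in. Its fellow is alike; both must be in together (squeeze to about 26 mm or less over the paddles). Then the shut door springs to its vent gap by itself, and the paddles may be let go: they return, but the door is past them.
- main_right (a joint): Travel of the other red paddle, m: 0 out, 0.010 fully in.
- vent_catch (a point): Yellow catch, 75 mm nearer the hinge, same shape, sizes and forces; point midway between its yellow paddles, 180 above the counter. It holds the door in the vent gap. Squeezed while the red catch still holds, it only springs back. Squeezed with the door in the vent gap, it frees the door, which springs on by itself; keep it squeezed half a second or more till the door has cleared it.
- vent_left (a joint): Travel of the yellow paddle nearer the hinge, m: 0 out, 0.010 fully in; its bolt lets go at about 5 to 8 mm, so squeeze fully.
- vent_right (a joint): Travel of the other yellow paddle, m: 0 out, 0.010 fully in.
- door (a joint): Opening angle of the door, rad: 0 shut, 0.12 vent gap, about 0.4 where its hinge spring (0.25 N m/rad) rests when free, detent lobe at 0.8 (felt from 0.53 to 1.07, up to about 0.3 N m more), stop at 1.6. It opens to the front, clockwise seen from above. Let go when wide, it drifts back to about 1.0 or less. Wide means 1.25 or more.
- pull_rod (a point): Upright black rod on the door's front near its free edge, 13 thick, with a 16 mm ball on top; this point is on its axis, 160 above the counter. Clear to grip from 140 to 197 (top of the ball). It moves with the door: 162 along the door from the hinge and 42 in front of the door's mid-plane, 167 from the hinge axis.
- door_hinge (a point): Point on the door's vertical hinge axis, at the cabinet's left front edge, 160 above the counter. The door is 180 wide, 12 thick and spans 38 to 148 above the counter.
- blue_bowl: Blue rubber mixing bowl, loose, open on top, in front of the door in its swing. Rim 99 across, 58 high, foot 57 across, walls flaring, 3 to 4 thick at the rim; about 0.12 kg. Origin: centre of its underside, z up. Pick it by the rim wall, one finger inside.
- green_bowl: Green rubber mixing bowl, loose, open on top: rim 123 across, 71 high, foot 70 across, walls alike. Origin: centre of its underside, z up. Nested, the blue bowl's underside sits about 7 mm above the green bowl's, on one axis.
- plaster_model: Cream plaster dental model, 58 x 62 x 32; bystander. Origin: centre of its underside.
- steel_tin: Plain grey steel tin, 69 across, 42 high; bystander. Origin: centre of its underside.
- separator_jar: Pale jar with a red cap, 56 across, 114 high; bystander. Origin: centre of its underside.

How it is judged:
By the outcome, as a careful person would: the job done as asked, in the order asked, and still so for the second after the job is handed in, while the arm keeps its last pose, push and grip.
It also fails if it takes over 69 s, if anything falls off the work surface, if the arm or the gripper's body presses on something with over 40 N, if the wrist force passes 120 N, or if a joint passes its speed limit or range.

## Working session

There is one attempt and no reset: what is moved stays moved. The work goes in short steps, each a Python script; the robot and the scene stay as the last script left them, time stands still between calls to the robot, and variables do not carry over. Pictures are saved under pics/ and viewed, at most 10 in all, crops included, and the job is handed in when it is done.

```bash
ls; mkdir -p pics; python3 - <<'E'
from cell import ctrl
import cv2,numpy as np
for n in("scene","top"):
    f=ctrl.grab_frame(n); cv2.imwrite(f"pics/{n}0.png",f["img"][:,:,::-1]); print(n,f["fx"],f["fy"],f["cx"],f["cy"],f["k1"]);print(np.round(f["cam_to_world"],3))
    np.savez(f"{n}0.npz",**f)
print(ctrl.read_clock(),ctrl.read_eef_rot(),ctrl.tcp_to_tips)
E
```

```text
cell.py
pics
scene 492.40069857670403 492.40069857670403 326.10707699958374 200.171807581674 -0.155730937149718
[[ 0.747 -0.397  0.533 -0.294]
 [-0.665 -0.437  0.606 -1.135]
 [-0.008 -0.807 -0.59   1.081]
 [ 0.     0.     0.     1.   ]]
top 365.56627429404955 365.56627429404955 328.97619546957 199.6033543594323 -0.03593083117759089
[[-0.004 -0.984  0.176  0.414]
 [-1.     0.002 -0.014 -0.152]
 [ 0.013 -0.176 -0.984  1.175]
 [ 0.     0.     0.     1.   ]]
0.1 [-3.74170307e-01 -3.11884553e+00  2.50023673e-03] 0.017
```

View pics/scene0.png

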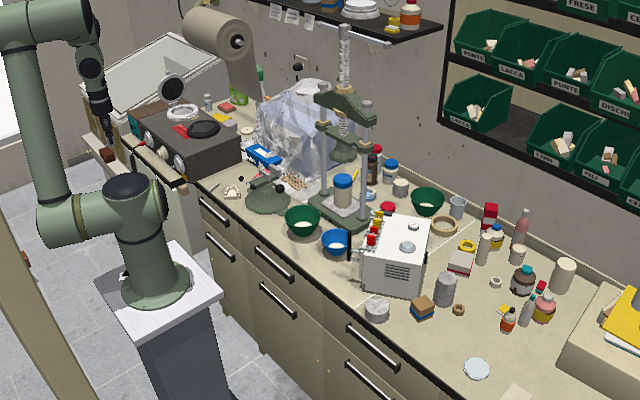

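View pics/top0.png

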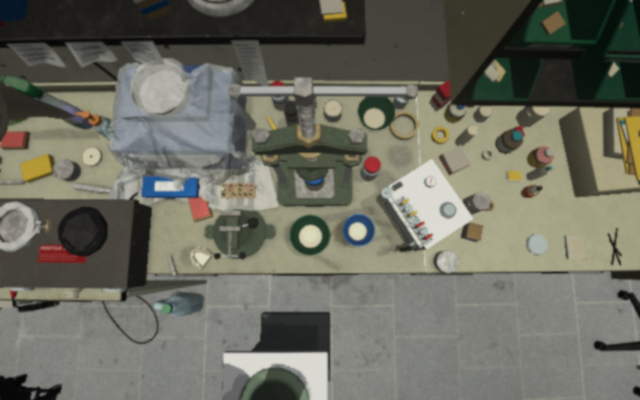

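Scene: the cabinet is near (395,255) with the blue bowl (335,240) and green bowl (302,222) to its left. Top: blue bowl (358,231), green bowl (310,235), cabinet (425,205), with its catches along the left edge. I'll enlarge these areas.

```bash
python3 - <<'E'
import cv2
a=cv2.imread("pics/scene0.png")[170:330,270:450]; cv2.imwrite("pics/s1.png",cv2.resize(a,None,fx=4,fy=3.7,interpolation=cv2.INTER_CUBIC)[:592])
a=cv2.imread("pics/top0.png")[145:285,280:480]; cv2.imwrite("pics/t1.png",cv2.resize(a,None,fx=4,fy=4,interpolation=cv2.INTER_CUBIC))
E
```

```text
(no output)
```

View pics/s1.png

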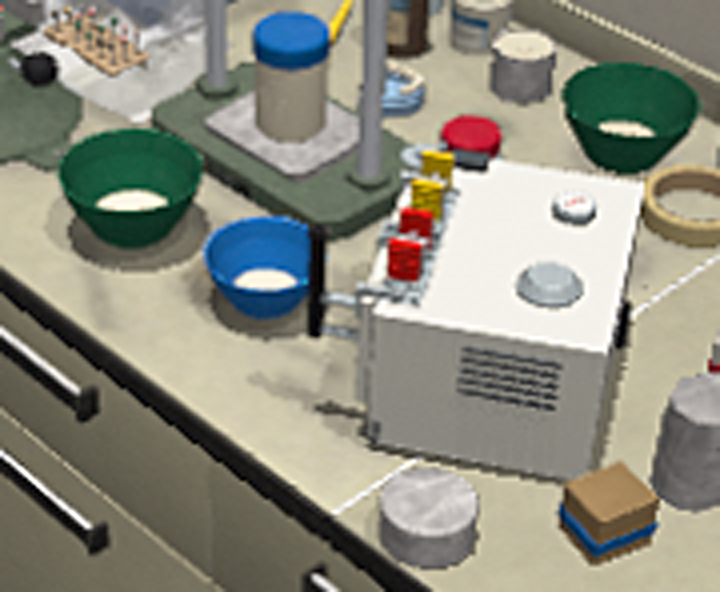

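View pics/t1.png

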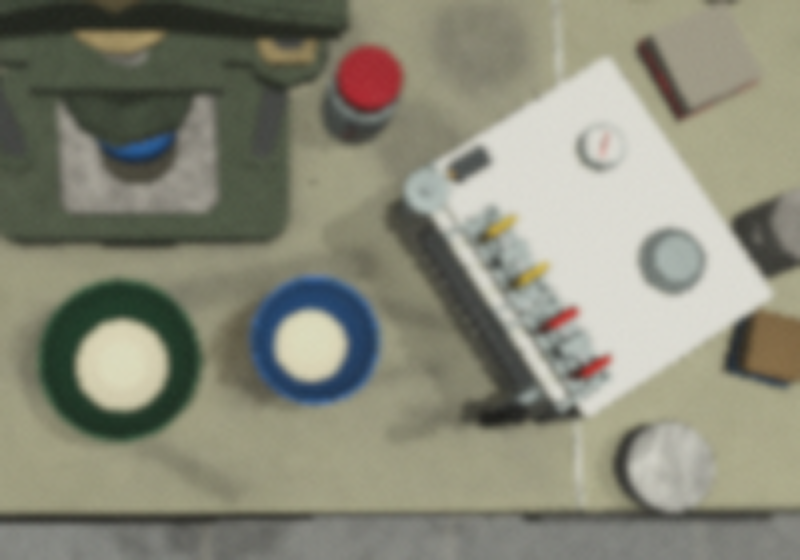

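```bash
cat > h.py <<'E'
import numpy as np,cv2
from scipy.optimize import least_squares
C={}
def cam(n):
    if n not in C:
        f=np.load(n+"0.npz"); M=f["cam_to_world"]; C[n]=(M,np.array([[f["fx"],0,f["cx"]],[0,f["fy"],f["cy"]],[0,0,1]]),np.array([f["k1"],0,0,0.]))
    return C[n]
def proj(n,P):
    M,K,d=cam(n); W=np.linalg.inv(M); r,_=cv2.Rodrigues(W[:3,:3])
    return cv2.projectPoints(np.atleast_2d(P).astype(float),r,W[:3,3],K,d)[0][:,0]
def back(n,px,z):
    M,K,d=cam(n)
    s=least_squares(lambda v:(proj(n,[v[0],v[1],z])-px)[0],[0.5,-.15]).x
    return s
T=lambda u,v:np.array([280+u/4,145+v/4])
S=lambda u,v:np.array([270+u/4,170+v/3.7])
E
cat > m.py <<'E'
from h import *
print("green",back("top",T(121,359),.071),back("scene",S(131,170),.071)) 
print("green w",back("top",T(202,359),.071)-back("top",T(40,359),.071))
print("blue",back("top",T(315,340),.058),back("scene",S(270,248),.058))
print("blue w",back("top",T(380,340),.058)-back("top",T(251,340),.058))
print("tin",back("top",T(668,466),.042),back("scene",S(429,497),.042))
print("jar",back("top",T(369,77),.114),back("scene",S(471,135),.114))
def cab(p):
    x,y,a,ym=p; R=np.array([[np.cos(a),-np.sin(a)],[np.sin(a),np.cos(a)]])
    def w(X,Y,Z): return np.r_[R@[X,Y]+[x,y],Z]
    L=[("top",T(607,57),(.165,.105,.15)),("top",T(773,295),(.165,-.105,.15)),("top",T(590,415),(0,-.105,.15)),
       ("scene",S(607,350),(.165,-.105,.15)),("scene",S(643,187),(.165,.105,.15)),("scene",S(372,312),(0,-.105,.15))]
    for (t,s,Y) in [((500,225),(439,153),.075+.019),((533,272),(430,181),.056),((562,318),(418,210),.019),((597,365),(407,241),-.019)]:
        L+=[("top",T(*t),(.014,ym+Y,.196)),("scene",S(*s),(.014,ym+Y,.198))]
    return L,w
def res(p):
    L,w=cab(p); return np.concatenate([proj(n,w(*P))[0]-px for n,px,P in L])
s=least_squares(res,[.42,-.4,-1,-.05],loss="soft_l1"); print(s.x,s.cost); print(np.round(res(s.x).reshape(-1,2),1))
E
python3 m.py
```

```text
green [ 0.50357835 -0.10986523] [ 0.50167328 -0.1115029 ]
green w [-0.00033956 -0.12210556]
blue [ 0.51869803 -0.25780803] [ 0.5245662  -0.25754827]
blue w [-0.00034204 -0.0989757 ]
tin [ 0.42175853 -0.53036608] [ 0.42309633 -0.53127405]
jar [ 0.7112556  -0.29684445] [ 0.70572342 -0.30340157]
[ 0.54243223 -0.38357861 -1.0109839  -0.05375331] 3.0614958276582445
[[ 0.1 -0.8]
 [ 0.7 -0.1]
 [-0.6  1.2]
 [ 0.3  0.6]
 [ 0.2 -1.4]
 [ 0.2  0. ]
 [ 0.5 -0. ]
 [-0.4 -0.3]
 [ 0.1 -0.1]
 [-0.7 -0.2]
 [ 0.6 -0.2]
 [-0.3 -0.2]
 [-0.2 -0. ]
 [-0.4 -0.2]]
```

```bash
cat >> h.py <<'E'
from scipy.spatial.transform import Rotation as Ro
CX,CY,CA,YM=0.54243,-0.38358,-1.01098,-0.05375
def cw(X,Y):
    c,s=np.cos(CA),np.sin(CA); return np.array([CX+c*X-s*Y,CY+s*X+c*Y])
HINGE=cw(0,.105)
def rod(th,off=-.006*0):
    a=CA-np.pi/2-th-np.arctan2(.042,.162)   # direction hinge->rod
    return HINGE+.1674*np.array([np.cos(a),np.sin(a)]),a
def rv(ydir,zdir=(0,0,-1)):
    z=np.array(zdir,float);z/=np.linalg.norm(z);y=np.array(ydir,float);y-=z*(y@z);y/=np.linalg.norm(y)
    return Ro.from_matrix(np.c_[np.cross(y,z),y,z]).as_rotvec()
E
python3 - <<'E'
from cell import ctrl
from h import *
t=np.radians(15)
for sg in(1,-1):
    r=rv((sg*np.cos(t),0,sg*np.sin(t)),(np.sin(t),0,-np.cos(t)))
    print(sg,[np.round(q,2) if q is not None else None for q in (ctrl.ik([.473,-.2577,.056],r),ctrl.ik([.456,-.111,.15],r))])
for sg in(1,-1):
    d=sg*(cw(0,1)-cw(0,0)); r=rv((*d,0))
    print("catch",sg,np.round(ctrl.ik([*cw(.014,YM),.21],r) ,2),np.round(ctrl.ik([*cw(.014,YM+.075),.21],r),2))
    for th in(.4,.9,1.42):
        p,a=rod(th); q=ctrl.ik([*p,.165],rv((-sg*np.sin(a),sg*np.cos(a),0))); print(th,p,None if q is None else np.round(q,2))
print("rod shut",proj("scene",[*rod(0)[0],.197]),"expect",S(317,230),proj("top",[*rod(0)[0],.197]),T(530,400))
print("top bar",back("top",[232,90],.45),back("top",[415,90],.45))
t0=ctrl.read_clock();ctrl.movep([.44,-.19,.30],rv((1,0,0)));ctrl.grab(40);print(ctrl.tcp_to_tips)
ctrl.move_l([.44,-.19,.06],.25);print(ctrl.move_l([.44,-.19,.002],.05,until_force=4),ctrl.read_position(),ctrl.read_clock()-t0)
E
```

```text
1 [array([-0.73,  0.41, -0.7 ,  0.27,  0.17,  0.86]), array([-0.47,  0.12, -0.79,  0.43,  0.12,  1.12])]
-1 [array([-0.73,  0.41, -0.7 ,  0.27,  0.17, -2.28]), array([-0.47,  0.12, -0.79,  0.43,  0.12, -2.03])]
catch 1 [-0.81  0.55  0.07  1.08  0.    0.2 ] [-0.7   0.61  0.16  1.12  0.    0.31]
0.4 [ 0.46473883 -0.31213306] [-0.72  0.41 -0.29  0.87 -0.    2.51]
0.9 [ 0.49266289 -0.23415104] [-0.58  0.39 -0.33  0.85  0.   -3.13]
1.42 [ 0.55754468 -0.17759579] [-0.43  0.46 -0.22  0.89  0.   -2.46]
catch -1 [-0.81  0.55  0.07  1.08  0.   -2.94] [-0.7   0.61  0.16  1.12  0.   -2.83]
0.4 [ 0.46473883 -0.31213306] [-0.72  0.41 -0.29  0.87  0.   -0.63]
0.9 [ 0.49266289 -0.23415104] [-0.58  0.39 -0.33  0.85  0.    0.01]
1.42 [ 0.55754468 -0.17759579] [-0.43  0.46 -0.22  0.89  0.    0.68]
rod shut [[353.07449702 228.25501168]] expect [349.25       232.16216216] [[408.8318213  242.43895255]] [412.5 245. ]
top bar [0.78143874 0.04444732] [ 0.78224846 -0.34740141]
0.017
True [ 0.43968411 -0.18981539  0.01706394] 5.483300000000001
```

```bash
python3 - <<'E'
from cell import ctrl
from h import *
t=np.radians(15); r=rv((np.cos(t),0,np.sin(t)),(np.sin(t),0,-np.cos(t)))
ctrl.move_l([.45,-.2,.12],.3); ctrl.let_go()
b=np.array([.520,-.2577]); g=np.array([.503,-.1105])
ctrl.movep([b[0]-.048,b[1],.13],r)
print(ctrl.move_l([b[0]-.048,b[1],.060],.12,until_force=6),ctrl.read_position())
ctrl.grab(40); print("gap",ctrl.read_finger_gap(),ctrl.read_grasp_force())
ctrl.move_l([b[0]-.048,b[1],.16],.15); ctrl.sleep(.2)
print("gap",ctrl.read_finger_gap(),ctrl.read_contact_force(),ctrl.read_wrist_torque())
ctrl.move_l([g[0]-.048,g[1],.16],.2)
f=ctrl.grab_frame("scene");a=f["img"][150:290,240:400,::-1];cv2.imwrite("pics/s2.png",cv2.resize(a,None,fx=4,fy=4,interpolation=cv2.INTER_CUBIC))
cv2.imwrite("pics/t2f.png",ctrl.grab_frame("top")["img"][:,:,::-1]); print(ctrl.read_clock())
E
```

```text
False [ 0.47253243 -0.25738812  0.06020729]
gap 0.04940631453241865 37.60491680717678
gap 0.047322461110080524 [ 0.36133125 -0.0161866  -0.85012807] [-0.0461562   0.30086325 -0.02693573]
10.675
```

View pics/s2.png

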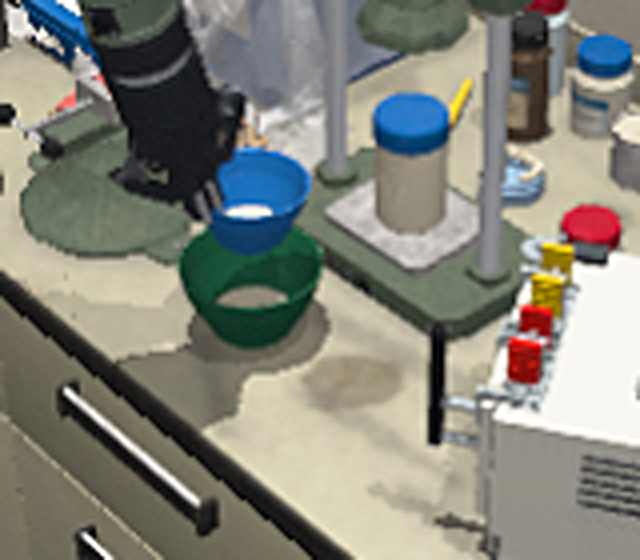

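The blue bowl hangs upright above the green one, with its rim centre at about (305.5,196) in the full image. I'll check the centring and then set it down.

```bash
python3 - <<'E'
from cell import ctrl
from h import *
print("blue held",back("scene",[305.5,196],.158),"green",back("scene",[240+251/4,150+265/4],.071))
g=np.array([.503,-.1105]); t=np.radians(15)
ctrl.move_l([g[0]-.048,g[1],.096],.12,until_force=8); print(ctrl.read_position(),ctrl.read_contact_force())
ctrl.let_go(); ctrl.sleep(.3); ctrl.move_l([g[0]-.048,g[1],.16],.25)
f=ctrl.grab_frame("scene");a=f["img"][150:290,240:400,::-1];a=cv2.resize(a,None,fx=3,fy=4,interpolation=cv2.INTER_CUBIC)
ctrl.movep([.42,-.25,.25],rv((1,0,0)))
f=ctrl.grab_frame("top");b=f["img"][190:290,270:430,::-1];b=cv2.resize(b,None,fx=5,fy=5,interpolation=cv2.INTER_CUBIC)
f=ctrl.grab_frame("scene");a=f["img"][195:275,270:370,::-1];a=cv2.resize(a,None,fx=7,fy=7,interpolation=cv2.INTER_CUBIC)
cv2.imwrite("pics/s3.png",a);cv2.imwrite("pics/t3.png",b);print(ctrl.read_clock())
E
```

```text
blue held [ 0.50600523 -0.12508558] green [ 0.50062657 -0.11277341]
[ 0.45528907 -0.11093146  0.09621072] [ 0.66562585  0.40583232 -1.03368585]
13.6833
```

View pics/s3.png

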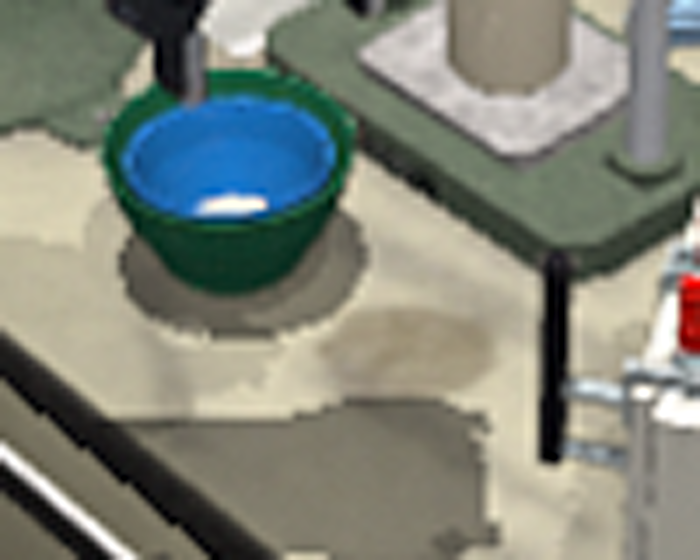

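The blue bowl sits concentric inside the green one, with both rims centred at about x=230 in the crop, blue slightly below green. The rod's ball is at crop (557,262). Next is the red catch.

```bash
cat > catch.py <<'E'
from cell import ctrl
from h import *
d=cw(0,1)-cw(0,0)
def squeeze(Y,hold,z=.203):
    r=rv((*d,0)); p=cw(.014,Y)
    ctrl.movep([*p,.25],r)
    f0=ctrl.read_contact_force()
    print("touch",ctrl.move_l([*p,z],.1,until_force=5),ctrl.read_position()[2])
    ctrl.grab(25)
    for i in range(4):
        g=ctrl.read_finger_gap(); F=(ctrl.read_contact_force()-f0); L=F[:2]@d
        print("gap mm",g*85,"pad",ctrl.read_grasp_force(),"lat",L,"F",np.round(F,1))
        if abs(L)<2.5: break
        p=p+d*np.sign(L)*min(.0015,abs(L)*.0003); ctrl.move_l([*p,z],.02)
    ctrl.sleep(hold); print("gap mm",ctrl.read_finger_gap()*85)
    return p
E
python3 - <<'E'
from catch import *
squeeze(YM,.5)
f=ctrl.grab_frame("scene");a=f["img"][195:275,330:430,::-1];cv2.imwrite("pics/s4.png",cv2.resize(a,None,fx=7,fy=7,interpolation=cv2.INTER_CUBIC));print(ctrl.read_clock())
E
```

```text
touch False 0.20366777113601295
gap mm 21.143693286054344 pad 26.268402636051178 lat -0.14271525616445407 F [-0.1 -0.2  6.7]
gap mm 21.019113882187405
16.25
```

View pics/s4.png

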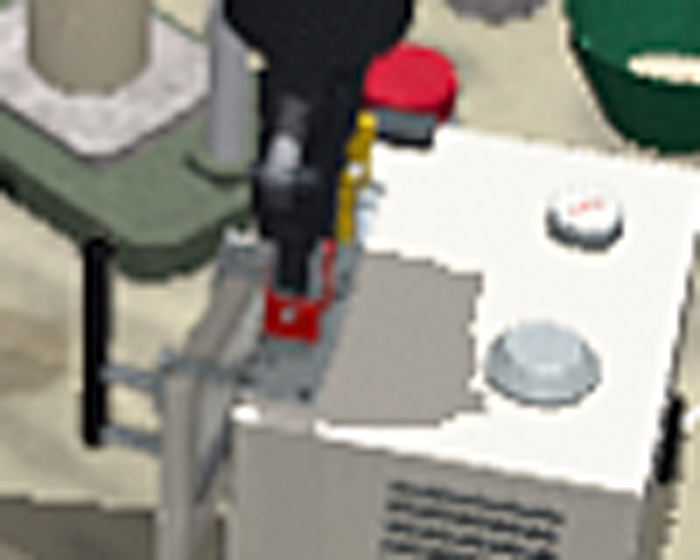

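The squeeze worked: the door stands in its vent gap and the rod has moved to crop (96,242). Now the yellow catch.

```bash
python3 - <<'E'
from catch import *
p=cw(.014,YM); ctrl.let_go(); ctrl.move_l([*p,.25],.2)
p=squeeze(YM+.075,1.0)
ctrl.let_go(); ctrl.move_l([*p,.27],.2)
ctrl.movep([.42,-.42,.30],rv((*-d,0)))
f=ctrl.grab_frame("scene");a=f["img"][195:275,300:420,::-1];cv2.imwrite("pics/s5.png",cv2.resize(a,None,fx=6.5,fy=6.5,interpolation=cv2.INTER_CUBIC))
a=ctrl.grab_frame("top")["img"][190:290,320:460,::-1];cv2.imwrite("pics/t5.png",cv2.resize(a,None,fx=5.5,fy=5.5,interpolation=cv2.INTER_CUBIC))
print(ctrl.read_clock())
for th in(.12,.3,.4,.5): print(th,proj("scene",[*rod(th)[0],.189]),proj("top",[*rod(th)[0],.197]))
E
```

```text
touch False 0.2032578992438948
gap mm 21.083921072027238 pad 26.41040861606598 lat -0.3251057812747997 F [-0.3 -0.1  7.7]
gap mm 20.866871999098365
23.9417
0.12 [[347.01270749 227.94505479]] [[401.66582544 244.31467274]]
0.3 [[339.12230178 223.48958466]] [[390.54311228 245.45966102]]
0.4 [[335.39154066 220.70690616]] [[384.29506512 245.21440364]]
0.5 [[332.17165706 217.75141173]] [[378.08413363 244.34036673]]
```

View pics/s5.png

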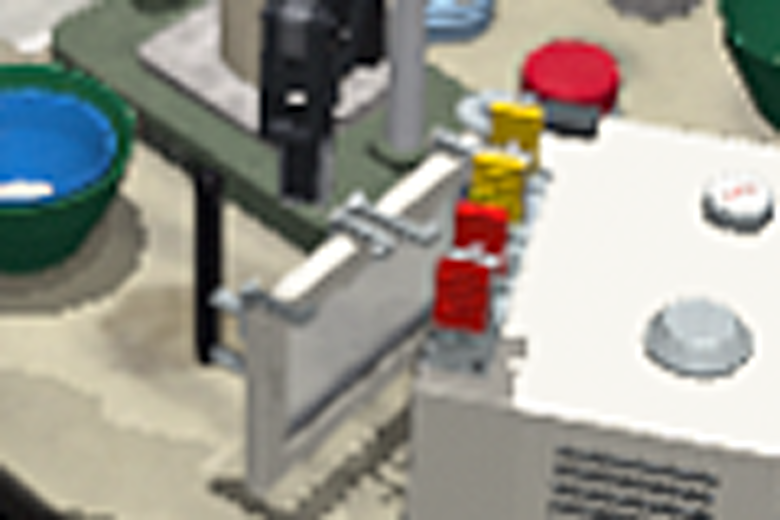

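The door is free at about 0.4 rad, with the rod's ball at crop (207,178). I'll refine the hinge point from the three rod sightings, then grip the rod.

```bash
python3 - <<'E'
from h import *
obs=[(270+557/7,195+262/7),(330+96/7,195+246/7),(300+207/6.5,195+178/6.5)]
def rodc(h,th):
    a=CA-np.pi/2-th-np.arctan2(.042,.162); return cw(h[0],.105+h[1])+.1674*np.array([np.cos(a),np.sin(a)])
f=lambda v:np.concatenate([proj("scene",[*rodc(v[:2],th),.189])[0]-o for th,o in zip((0,.12,v[2]),obs)]+[[v[0]*100,v[1]*100]])
s=least_squares(f,[0,0,.4]); print(s.x,np.round(f(s.x),2)); print("rod now",rodc(s.x,s.x[2]),back("scene",obs[2],.189))
print(proj("top",[*rodc(s.x,s.x[2]),.197]))
E
```

```text
[-0.0067835  -0.01076901  0.40730139] [ 0.18 -0.05  0.04 -0.29  0.04 -0.05 -0.68 -1.08]
rod now [ 0.45213042 -0.31088727] [ 0.45188916 -0.31097411]
[[383.96793467 249.97753434]]
```

View pics/t5.png

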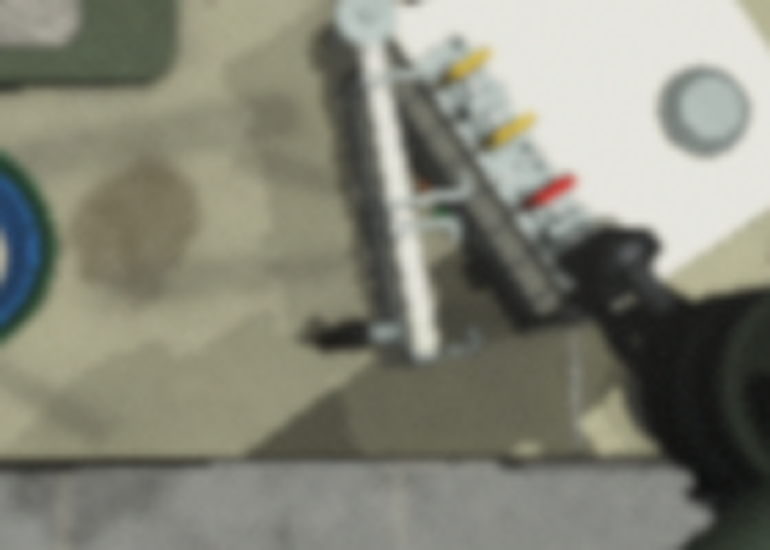

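```bash
python3 - <<'E'
from cell import ctrl
from h import *
H=cw(-.0068,.0942); print("hinge fit",H,"knob",back("top",[320+368/5.5,190+15/5.5],.16),"nominal",HINGE)
p0=np.array([.452,-.311]); v=p0-H; a0=np.arctan2(v[1],v[0]); Rr=np.hypot(*v); th0=CA-np.pi/2-np.arctan2(.042,.162)-a0; th0=(th0+np.pi)%(2*np.pi)-np.pi; print(Rr,th0)
rot=lambda a:rv((np.sin(a),-np.cos(a),0)); z=.170
ctrl.movep([*p0,.26],rot(a0)); f0=ctrl.read_contact_force()
print("touch",ctrl.move_l([*p0,z],.12,until_force=6))
ctrl.grab(35); print("gap mm",ctrl.read_finger_gap()*85,ctrl.read_grasp_force())
P=lambda th:(lambda a:([*(H+Rr*np.array([np.cos(a),np.sin(a)])),z],rot(a)))(a0-(th-th0))
for th in np.arange(th0+.08,.66,.08):
    p,r=P(th); ctrl.move_l(p,.06,rot=r)
    a=a0-(th-th0); F=(ctrl.read_contact_force()-f0)[:2]
    print(round(th,2),"rad",F@[np.cos(a),np.sin(a)],"tan",F@[np.sin(a),-np.cos(a)],ctrl.read_finger_gap()*85)
np.savez("st.npz",H=H,a0=a0,Rr=Rr,th0=th0,f0=f0,th=th)
print(ctrl.read_clock())
E
```

```text
hinge fit [ 0.61863961 -0.32779492] knob [ 0.61476395 -0.33015043] nominal [ 0.63140203 -0.32782179]
0.16748382002541767 0.4065889339526967
touch False
gap mm 13.465105447140067 33.983670473098755
0.49 rad -0.8654094752914329 tan -0.548308616578396 13.584542709749158
0.57 rad -1.4309910535453407 tan -1.38297370995324 13.192993204995986
0.65 rad -3.5786626275600666 tan -1.0431801140896104 13.235926250525052
28.7083
```

```bash
python3 - <<'E'
from cell import ctrl
from h import *
s=np.load("st.npz");H,a0,Rr,th0,f0,th=[s[k] for k in("H","a0","Rr","th0","f0","th")]
rot=lambda a:rv((np.sin(a),-np.cos(a),0)); z=.170
for th in np.linspace(th,1.44,11)[1:]:
    a=a0-(th-th0); u=np.array([np.cos(a),np.sin(a)]); ctrl.move_l([*(H+Rr*u),z],.06,rot=rot(a))
    F=(ctrl.read_contact_force()-f0)[:2]; L=F@u; Rr+=np.clip(L*.0003,-.001,.001)
    print(round(th,2),"rad",round(L,1),"tan",round(F@[np.sin(a),-np.cos(a)],1),round(ctrl.read_finger_gap()*85,1),round(float(Rr),4))
    if abs(L)>25: break
ctrl.sleep(.3)
a=ctrl.grab_frame("scene")["img"][180:300,270:430,::-1];a=cv2.resize(a,None,fx=4,fy=4,interpolation=cv2.INTER_CUBIC)
b=ctrl.grab_frame("top")["img"][180:280,290:450,::-1];b=cv2.resize(b,None,fx=4,fy=4,interpolation=cv2.INTER_CUBIC)[:]
cv2.imwrite("pics/f.png",cv2.resize(np.vstack([a,b]),None,fx=.68,fy=.68)); print(ctrl.read_clock(),ctrl.read_position())
E
```

```text
0.73 rad -5.5 tan -2.2 13.2 0.1665
0.81 rad -2.8 tan 0.3 13.0 0.1656
0.88 rad 0.9 tan 0.9 13.5 0.1659
0.96 rad 0.7 tan 2.4 13.3 0.1661
1.04 rad -1.0 tan -0.6 13.1 0.1658
1.12 rad -1.1 tan -1.4 13.0 0.1655
1.2 rad -1.0 tan -1.6 13.0 0.1652
1.28 rad 0.4 tan -1.7 13.4 0.1653
1.36 rad -2.1 tan -1.4 13.1 0.1647
1.44 rad 0.5 tan -1.0 13.2 0.1648
32.7917 [ 0.54829933 -0.17865046  0.17002256]
```

View pics/f.png

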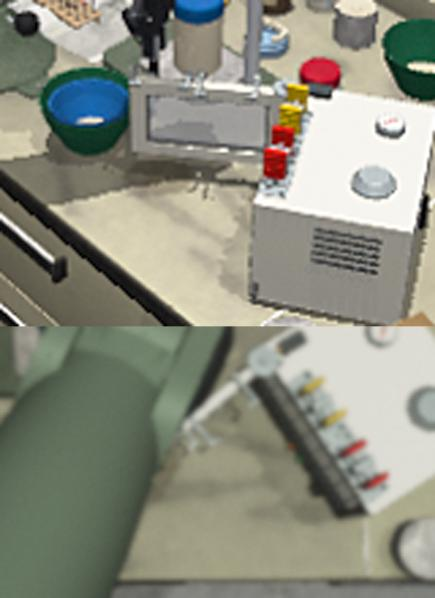

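The door stands about square to the cabinet, held by its rod and clear of the nested bowls. The tin and jar are where they were, so I'll hand in.

```bash
python3 -c "
from cell import ctrl
print(ctrl.read_finger_gap()*85,ctrl.sign_off())"
```

```text
the job is handed in; nothing more can be done
13.432325080314268 None
```

I handed the job in at about 33 s: the blue bowl is nested in the green one, the red catch and then the yellow were squeezed, and the arm is holding the door at about 1.44 rad, clear of the bowls.

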